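# Open the instrument case, lock its lid stay and lay the tray in

### The arm

A 6-joint arm with a two-finger parallel gripper is mounted at the origin on the work surface. World frame = base frame: x ahead of the robot, y to its left, z up, the work surface at z = 0. Lengths are in mm, angles in rad, forces in N, time in s.
With the tool pointing down it reaches from about 275 to 1000 mm from the base axis. Payload 8.4 kg.
Tool frame: the origin (TCP) lies at the very end of the fingers, on their centre line; the grasp point (between the pads) lies 19 mm behind it; y points along the fingers, x is the direction in which the jaws open and shut, and the axes are right-handed (so a half turn about y gives the same grasp; the last joint's range is limited). The gripper opens to 85 mm and grips with 20 to 120 N. Pads are 22 mm wide; open, the fingers measure 114 mm over their backs; the gripper's body (76 mm by 85 mm) begins 54 mm behind the grasp point. The pads swing forward as they close: fully open they stand 13 mm farther back than shut.
Start: joints at [1.136, 0.353, 1.633, -0, 1.155, -0.002], TCP at [262.133, 567.375, 231.281] pointing down, gripper open.
Joint ranges: [-2.63, 2.63], [-0.92, 2.1], [0.06, 2.66], [-1.3, 4.44], [0, 2.69], [-3.02, 3.02]. Speed limits (rad/s): [2.22, 2.22, 2.79, 3.14, 3.14, 3.14].

### API

Orientations are given as [roll, pitch, yaw] about the fixed x, y, z axes, in that order (R = Rz(yaw) Ry(pitch) Rx(roll)).
In Python, from rig import r gives the robot as it stands.
- The arm moves only by the tool servo_tool, never from a script. Its argument "motion" is a list of rows, each a list of 7 numbers: the opening, from -1 (shut) to 1 (fully open), then the shift along the tool's x, y, z in m, then the turn, a rotation vector about the tool's x, y, z in units of 10 degrees (1.0 is 10 degrees). A call has 1 to 12 rows; each row is the pose to reach, as a shift and turn from the pose commanded when the call began, along the tool's axes at that moment; what a row does not reach only later rows make up. A row lasts 1/8 s, in which the tool goes at most 62.5 mm and 10.7 degrees, less where a joint would pass 70% of its speed; a pose out of reach is approached as far as the arm can. A call with a gripper value outside its range is refused whole. The fingers move at their own pace and stop on an object; "grip_force" is the grip in N (left out, the last holds). Time passes only in rows, so rows that repeat a pose let the fingers close. It gives the time, the measured TCP pose, the force and the opening at its end, in the units of the state.
- r.sense(): the state, without advancing time (a new reading comes with each control period).
- r.grab_frame(name): name is "side" or "top" or "wrist"; returns the picture (480x640x3 uint8, red, green, blue); there is no depth.
- r.calibration(name): a dict with "fx", "fy", "cx", "cy" (pixels), "R" (3x3) and "t" (3): a world point X has camera coordinates R X + t; the wrist camera has in their place "mount" (4x4, takes a point from camera to tool coordinates, whose origin is the TCP and whose axes are the tool frame's). Camera axes: x right, y down, z forward; pixel columns grow to the right and rows downward; lengths in mm; the calibration is good to about 2 mm. A picture is of the moment at which its call begins: read the wrist's pose just before it. calibration takes no time and is no camera call.
- r.sign_off(): hands the job in, once; it reports no verdict.
The state is a dict: "clock": time; "qpos": joint angles; "qvel": joint speeds; "joint_efforts": joint torques, N m; "eef_pos": TCP position; "tcp_rot": TCP orientation; "contact_force": force on the tool from outside, world axes, zero at the start; "wrist_torque": the same for the moment, N m; "opening": opening from 0.0 (shut) to 1.0 (fully open).
Only numpy, scipy, OpenCV 4.12 (cv2) and the standard library are available. Lean on these libraries where they do the work, as an engineer would, in place of code of your own. Each camera call takes 0.05 s, during which the arm holds its last target. There are 200 camera calls.

### The job

Raise the lid of the aluminium instrument case and press the red elbow knob of its folding stay through to its stop, so that the stay is locked and the lid stays up unaided. Then take the heavy steel instrument tray by its blue grip bar, rest one of its two long edges (front or back) on the floor of the case with the opposite edge clearly raised, and pivot it down gently until it lies flat in the case. Do not let the lid slam or the tray drop, and leave the bottle, the bowl and the glove box where they are.

Things in the scene. Friction and masses are not known exactly. Their poses are not given: they have to be found in the camera images.
- case: Open-topped aluminium instrument case fixed on the counter, under the lid: 200 (its x) x 250 (its y) x 90 mm high, walls and floor 6 mm thick (inside 188 x 238 mm, floor 6 mm above the counter). Origin: centre of the underside. Its x axis points from its front (robot side) to its hinge side, y to the left, z up; yaw within 0.2 rad of the robot's axes.
- hinge (a point): Middle of the lid's hinge line, on the far top rim of the case: in the case frame at x = +100, y = 0, z = 90 mm; the hinge line runs along the case's y.
- lid (a joint): Lid angle in rad: 0 closed (level), grows as it opens upward about the far rim; 1.36 (78 deg) is the most the stay allows. The lid is a 12 mm plate, 204 x 250 mm, about 0.7 kg. Its hinge is stiff enough to hold it only when it stands above about 1.15 rad; lower than that it can fall shut. Raising it takes about 5 N at the handle. Once locked, knocking it backward can unlock the stay.
- lid_bar (a point): Middle of the lid's black round handle bar, 12 mm thick, 110 mm long along case y, 30 mm in front of the lid's front edge (closed: 98 mm above the counter, free space below). It lies 240 mm from the hinge line, 7.5 mm above it with the lid closed, and moves with the lid. It can be hooked from below with fingers sloping forward and down, or pinched from above.
- stay (a joint): Elbow angle of the folding stay (two 67 mm steel links on the outer left (+y) wall of the case, linked to the lid) in rad: 0 folded with the lid closed, 2.21 straight, 2.46 pushed past straight against its stop = locked. It moves with the lid: at lid 1.25 it reads about 1.55. Only when past straight does it bear the lid. It needs a push of a few newtons.
- stay_knob (a point): Centre of the red round knob at the stay's elbow: 18 mm thick, 40 mm long along case y, 16 to 56 mm outside the left wall. Lid closed: 30 mm above the counter; lid raised: above the left rim, bulging to the case's front. Pushing it to case +x (30 to 40 mm) straightens the stay and carries it to its stop. Its lower link turns about a pivot on that wall at case x = +30, z = 90 mm.
- tray_grip (a point): Centre of the blue grip bar of the loose steel instrument tray: bar 12 mm thick (tray x), 84 mm long (tray y), 24 mm high, centre 52 mm above the tray's underside. Tray 140 (x) x 180 mm (y), rim 15 mm high, about 0.7 kg, lying flat on the counter left or right of the case. Axes: the tray's (x across the bar to the back edge, z up).
- tray_front (a point): Middle of the tray's front long edge, on its underside (tray x = -70 mm).
- tray_back (a point): Middle of the tray's back long edge, on its underside (tray x = +70 mm).
- bottle_mid (a point): White bottle with a violet cap, 60 mm wide, 160 mm tall, standing loose on the other side from the tray; point half-way up. Leave it.
- bowl_mid (a point): Steel bowl, 120 mm wide, 50 mm high, loose at the right, farther back; point half-way up. Leave it.
- glove_mid (a point): Blue glove box, 130 x 90 x 75 mm, loose at the left, farther back; point at its centre. Leave it.
Not all that is in view belongs to the job. Leave any brown look-alike of the part that bears tray_grip alone.

How it is judged:
By the outcome, as a careful person would: the job done as asked, in the order asked, and still so for the second after the job is handed in, with the robot touching nothing.
It also fails if it takes over 72 s, if anything falls off the work surface, if the arm or the gripper's body presses on something with over 40 N, if the wrist force passes 120 N, or if a joint passes its speed limit or range.

## Working session

There is one attempt and no reset: what is moved stays moved. The work goes in short steps, Python scripts to look and compute and a tool call to move; the robot and the scene stay as the last step left them, time stands still between calls to the robot, and variables do not carry over. Pictures are saved under pics/ and viewed, on a budget of 10 in all, crops included, one or two more only if the job needs it, and the job is handed in when it is done.

Besides the shell and the picture viewer there is one more tool, called after "Emit:" by a JSON object that holds its "op" and its "data". servo_tool: Moves the arm, as the interface text tells. Its arguments: {"type":"object","properties":{"motion":{"type":"array","items":{"type":"array","items":{"type":"number"}}},"grip_force":{"type":"number"}},"required":["motion"]}

```bash
ls; mkdir -p pics; python3 - <<'E'
from rig import r
import cv2,numpy as np
s=r.sense();print(s)
for n in("side","top"):
    f=r.grab_frame(n);cv2.imwrite(f"pics/{n}0.png",f[:,:,::-1])
    c=r.calibration(n);print(n,{k:np.round(v,3).tolist() for k,v in c.items()})
print(r.calibration("wrist"))
E
```

```text
pics
{'clock': 0.0, 'qpos': array([ 1.13559236e+00,  3.53670363e-01,  1.63409771e+00, -1.27004941e-05,
        1.15520193e+00, -2.38866589e-03]), 'qvel': array([ 0.00010916, -0.00030767,  0.0014842 ,  0.0009771 ,  0.00069438,
        0.00229035]), 'joint_efforts': array([ 7.72025669e-04, -6.05261564e+01, -3.42067409e+01, -3.20624747e-05,
        9.54378425e-03,  5.16747707e-05]), 'eef_pos': array([261.94730322, 566.95514438, 230.56338924]), 'tcp_rot': array([-1.57080465e+00,  1.37737230e-03,  1.13798616e+00]), 'contact_force': array([-0.44354605, -0.64630222, -0.16100711]), 'wrist_torque': array([ 0.00543928, -0.0287289 ,  0.04193079]), 'opening': 0.9989859150749278}
side {'fx': 589.379, 'fy': 589.379, 'cx': 317.92, 'cy': 244.217, 'R': [[0.954, -0.3, -0.012], [-0.222, -0.678, -0.701], [0.202, 0.671, -0.713]], 't': [-534.858, 132.895, 1575.459]}
top {'fx': 436.521, 'fy': 436.521, 'cx': 327.909, 'cy': 240.234, 'R': [[0.021, -1.0, -0.006], [-0.994, -0.02, -0.11], [0.11, 0.008, -0.994]], 't': [-107.675, 544.35, 1305.163]}
{'fx': 377.95562333517364, 'fy': 377.95562333517364, 'cx': 322.52094577898384, 'cy': 245.76834512080143, 'mount': array([[ 9.99999448e-01, -3.34911659e-04, -9.96066336e-04,
        -1.06628981e+00],
       [ 8.63046659e-04, -2.79042793e-01,  9.60278280e-01,
        -1.43541289e+02],
       [-5.99553525e-04, -9.60278609e-01, -2.79042350e-01,
         7.06240638e+01],
       [ 0.00000000e+00,  0.00000000e+00,  0.00000000e+00,
         1.00000000e+00]])}
```

View pics/top0.png

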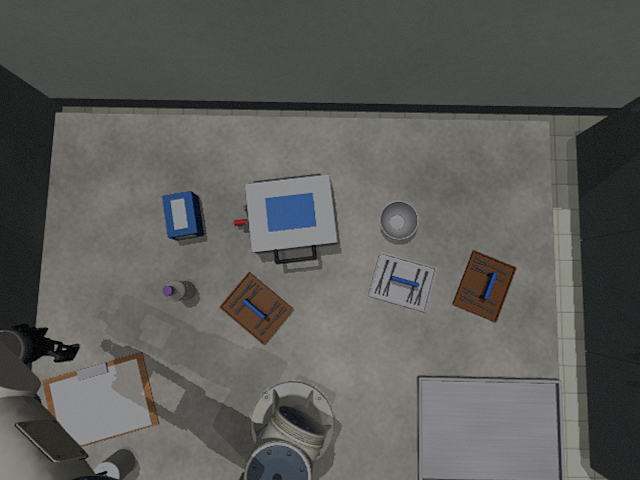

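View pics/side0.png

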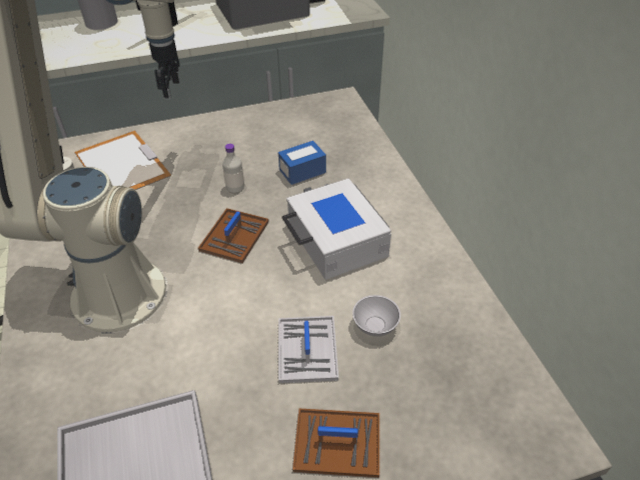

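Top view: the case lid is at (290,213), its black handle bar at (295,255) and the red knob at (240,222). The candidates for tray_grip are the blue bars at top px (404,281) on the steel tray, and (257,309) and (488,286) on brown trays. The lid label (290,212) and the glove box (183,215) are also blue. I choose (404,281) because it is on steel. The side view agrees, with the steel tray at (307,350).

```bash
cat > h.py <<'E'
import numpy as np,cv2
from rig import r
from scipy.spatial.transform import Rotation as Ro
def cam(n,s=None):
    c=r.calibration(n)
    if n=="wrist":
        T=np.eye(4);T[:3,:3]=Ro.from_euler('xyz',s['tcp_rot']).as_matrix();T[:3,3]=s['eef_pos'];T=T@c['mount']
        c['R']=T[:3,:3].T;c['t']=-T[:3,:3].T@T[:3,3]
    return c
def ray(c,uv):
    d=np.array([(uv[0]-c['cx'])/c['fx'],(uv[1]-c['cy'])/c['fy'],1]);R=np.array(c['R'])
    return -R.T@np.array(c['t']),R.T@d
def plane(c,uv,z):
    o,d=ray(c,uv);return o+d*(z-o[2])/d[2]
def proj(c,X):
    p=np.array(c['R'])@np.array(X,float)+np.array(c['t']);return p[:2]/p[2]*[c['fx'],c['fy']]+[c['cx'],c['cy']]
def tri(c1,u1,c2,u2):
    o1,d1=ray(c1,u1);o2,d2=ray(c2,u2)
    s=np.linalg.lstsq(np.c_[d1,-d2],o2-o1,rcond=None)[0]
    a,b=o1+s[0]*d1,o2+s[1]*d2;return (a+b)/2,np.linalg.norm(a-b)
def blobs(f,lo,hi,amin=20,roi=None):
    m=cv2.inRange(cv2.cvtColor(f,cv2.COLOR_RGB2HSV),lo,hi)
    if roi:
        k=np.zeros_like(m);k[roi[1]:roi[3],roi[0]:roi[2]]=1;m=m*k
    return sorted([c for c in cv2.findContours(m,0,2)[0] if cv2.contourArea(c)>=amin],key=cv2.contourArea)[::-1]
E
python3 - <<'E'
from h import *
np.set_printoptions(precision=1,suppress=True)
T=cv2.imread('pics/top0.png')[:,:,::-1].copy();S=cv2.imread('pics/side0.png')[:,:,::-1].copy()
ct,cs=cam('top'),cam('side')
# lid
for nm,f,c,roi in(('top',T,ct,(240,170,345,256)),('side',S,cs,(280,178,395,250))):
    b=blobs(f,(0,0,160 if nm=='top' else 165),(180,45,255),300,roi)[:1]
    for k in b:
        rr=cv2.minAreaRect(k);ap=cv2.approxPolyDP(cv2.convexHull(k),6,True)[:,0]
        print('lid',nm,cv2.contourArea(k),rr);
        for p in ap: print(p,plane(c,p,102))
for nm,f,c in(('top',T,ct),('side',S,cs)):
    for k in blobs(f,(100,120,60),(125,255,255),20):
        m=cv2.minAreaRect(k);print('blue',nm,m,plane(c,m[0],64))
    for k in blobs(f,(0,150,80),(6,255,255),8)[:3]:
        m=cv2.minAreaRect(k);print('red',nm,m,plane(c,m[0],30))
pts=[(307,338)]
g=cv2.resize(T[150:330,200:450],None,fx=3.2,fy=3.2,interpolation=cv2.INTER_CUBIC)
cv2.imwrite('pics/crop1.png',g[:,:,::-1])
E
```

```text
lid side 6062.5 ((337.0, 213.5), (71.0, 114.0), 90.0)
[394 178] [831.5 107.4 102. ]
[394 249] [ 718.9 -163.1  102. ]
[280 245] [439.5 -56.3 102. ]
[280 183] [505.1 190.9 102. ]
blue top ((290.2919616699219, 211.69708251953125), (33.08816146850586, 47.569007873535156), 83.41805267333984) [626.5  18.1  64. ]
blue top ((179.4300079345703, 214.010009765625), (42.850669860839844, 29.981325149536133), 81.8698959350586) [612.8 351.1  64. ]
blue top ((253.08197021484375, 308.40167236328125), (27.78400230407715, 4.097180366516113), 39.80556869506836) [337.2 118.4  64. ]
blue top ((490.0934753417969, 285.4278869628906), (4.12985897064209, 27.856304168701172), 21.370620727539062) [ 418.8 -576.    64. ]
blue top ((404.6289367675781, 281.03582763671875), (27.888492584228516, 3.693485736846924), 15.52410888671875) [ 426.4 -325.1   64. ]
red top ((240.09144592285156, 221.8231658935547), (4.748556137084961, 12.368331909179688), 83.6598129272461) [597.9 174.8  30. ]
blue side ((337.9664611816406, 212.5234832763672), (45.38545608520508, 32.44158172607422), 55.00798034667969) [639.3  55.2  64. ]
blue side ((301.5000305175781, 154.0), (18.657434463500977, 42.69074249267578), 71.56504821777344) [617.8 355.3  64. ]
blue side ((337.3963928222656, 431.1062927246094), (39.240997314453125, 8.466269493103027), 3.6913859844207764) [ 421.4 -581.1   64. ]
blue side ((231.92955017089844, 222.60067749023438), (5.980393409729004, 25.478113174438477), 34.99202346801758) [340.1 109.1  64. ]
blue side ((306.333740234375, 337.0079345703125), (32.106475830078125, 4.471124172210693), 87.27368927001953) [ 428.  -333.6   64. ]
```

View pics/crop1.png

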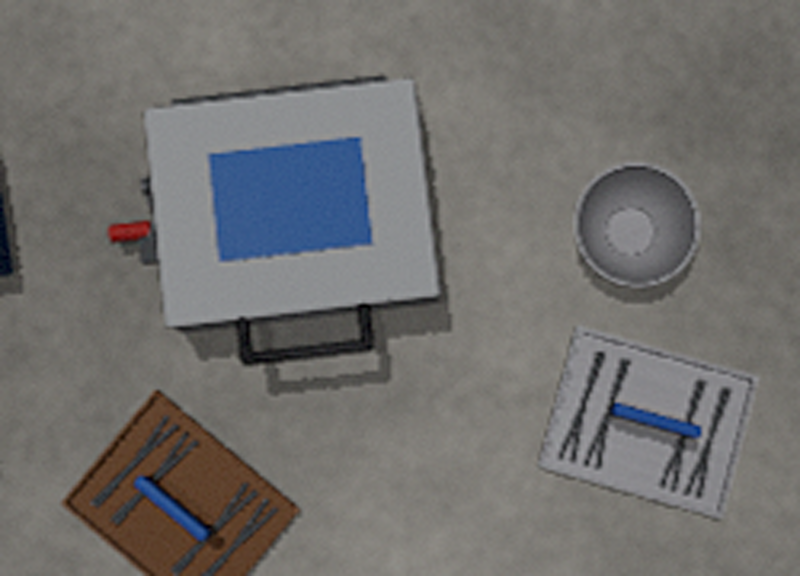

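The crop confirms that the steel tray carries the blue bar, at about (655,421), and both brown trays are look-alikes. Lid corners are at (146,110), (415,80), (440,297) and (168,326). The handle bar runs from (246,358) to (370,347).

```bash
python3 - <<'E'
from h import *
np.set_printoptions(precision=1,suppress=True)
ct,cs=cam('top'),cam('side')
f=lambda p,z:plane(ct,(p[0]/3.2+199.84,p[1]/3.2+149.84),z)
L=[f(p,102) for p in[(146,110),(415,80),(440,297),(168,326)]]
print(*L);print([np.linalg.norm(L[i]-L[(i+1)%4]) for i in range(4)])
for a,b in((0,1),(3,2)):
    d=L[a]-L[b];print('yaw from y-edge',np.arctan2(-d[0],d[1]))
for a,b in((3,0),(2,1)):
    d=L[b]-L[a];print('yaw x-edge',np.arctan2(d[1],d[0]))
h=[f(p,98) for p in[(246,356),(370,345)]];print('bar',*h,(h[0]+h[1])/2,np.linalg.norm(h[0]-h[1]))
print('lidcentre',sum(L)/4)
Tr=[f(p,15) for p in[(577,329),(755,379),(720,518),(542,467)]];print('tray',*Tr,sum(Tr)/4)
print([np.linalg.norm(Tr[i]-Tr[(i+1)%4]) for i in range(4)])
d=Tr[0]+Tr[3]-Tr[1]-Tr[2];print('tray yaw',np.arctan2(-d[0],d[1]))
print('grip tri',tri(ct,(404.6,281.0),cs,(306.3,337)))
E
```

```text
[699.  148.5 102. ] [731.9 -97.7 102. ] [ 532.  -124.4  102. ] [500.7 120.4 102. ]
[np.float64(248.3838915478107), np.float64(201.71101691042335), np.float64(246.71298013111456), np.float64(200.27010750891276)]
yaw from y-edge 0.13308037272427917
yaw from y-edge 0.1272135591171356
yaw x-edge 0.14114365009509974
yaw x-edge 0.1327812252222988
bar [475.3  49.6  98. ] [487.6 -62.1  98. ] [481.5  -6.3  98. ] 112.30377185436885
lidcentre [615.9  11.7 102. ]
tray [ 512.9 -257.9   15. ] [ 468.4 -428.7   15. ] [ 336.  -394.7   15. ] [ 380.4 -225.7   15. ] [ 424.4 -326.7   15. ]
[np.float64(176.4432815244839), np.float64(136.60784316734015), np.float64(174.8035534741251), np.float64(136.34981987825321)]
tray yaw -0.2559385439248905
grip tri (array([ 428.1, -326.9,   54.7]), np.float64(2.936365983187754))
```

```bash
cat >> h.py <<'E'
def go(pos,rot,s=None):
    "shift(m)+turn(10deg) in tool axes to reach world TCP pos & rot (rpy)"
    s=s or r.sense();R=Ro.from_euler('xyz',s['tcp_rot']);Q=Ro.from_euler('xyz',rot)
    d=R.inv().apply(np.array(pos)-s['eef_pos'])/1000;w=np.degrees((R.inv()*Q).as_rotvec())/10
    print('go',np.round(d,4).tolist(),np.round(w,3).tolist())
YAW=0.133
def case(x,y,z,o=(622,12.7)):
    c,s_=np.cos(YAW),np.sin(YAW);return np.array([o[0]+c*x-s_*y,o[1]+s_*x+c*y,z])
E
python3 - <<'E'
from h import *
go([483,-6,190],[-np.pi/2,0,YAW])
E
```

```text
go [-0.4274, 0.0412, -0.441] [0.004, 5.758, -0.007]
```

Emit:
{"op": "servo_tool", "data": {"motion": [[-0.4, -0.036, 0, -0.037, 0, 0.5, 0], [-0.4, -0.071, 0, -0.074, 0, 1, 0], [-0.4, -0.107, 0, -0.11, 0, 1.5, 0], [-0.4, -0.142, 0, -0.147, 0, 2, 0], [-0.4, -0.178, 0, -0.184, 0, 2.5, 0], [-0.4, -0.214, 0, -0.22, 0, 3, 0], [-0.4, -0.249, 0, -0.257, 0, 3.5, 0], [-0.4, -0.285, 0.01, -0.294, 0, 4, 0], [-0.4, -0.321, 0.02, -0.331, 0, 4.5, 0], [-0.4, -0.356, 0.03, -0.368, 0, 5, 0], [-0.4, -0.392, 0.036, -0.404, 0, 5.5, 0], [-0.4, -0.4274, 0.041, -0.441, 0, 5.76, 0]], "grip_force": 30}}

```text
clock: 1.6
eef_pos: [483.3, -7.3, 189.9]
tcp_rot: [-1.571, 0.0, 0.13]
contact_force: [0.7, -0.1, 0.6]
opening: 0.303
```

Emit:
{"op": "servo_tool", "data": {"motion": [[-0.4, 0, 0, 0, 0, 0, 0], [-0.4, 0, 0, 0, 0, 0, 0]]}}

```text
clock: 1.85
eef_pos: [482.7, -5.4, 190.0]
tcp_rot: [-1.57, 0.001, 0.132]
contact_force: [-0.1, -0.5, -0.4]
opening: 0.297
```

```bash
python3 - <<'E'
from h import *
s=r.sense();print(s['eef_pos'],s['tcp_rot'],s['opening'],s['contact_force'])
f=r.grab_frame('wrist');cv2.imwrite('pics/w1.png',f[:,:,::-1])
c=cam('wrist',s)
for y in(-55,0,55):print(proj(c,case(-140,y,98)))
E
```

```text
[482.71626789  -5.43459958 189.99310616] [-1.57030841e+00  9.47576838e-04  1.32049174e-01] 0.2971378297903124 [-0.0900814  -0.47283879 -0.3542273 ]
[324.22200485 324.65558293]
[324.19710232 248.34651898]
[324.16888708 161.88629174]
```

View pics/w1.png

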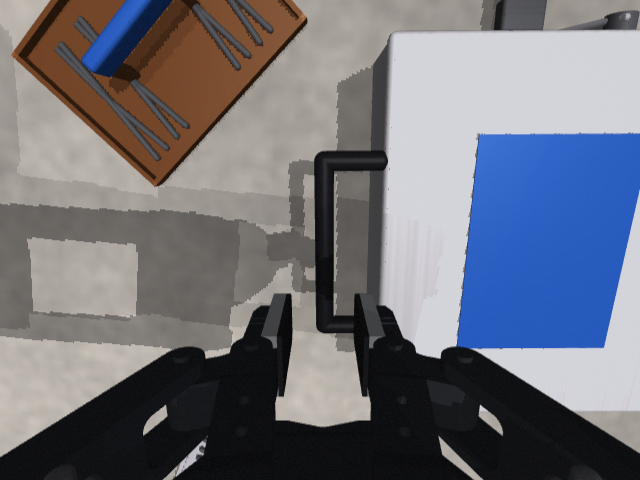

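The wrist view shows the bar vertical at u≈324 from v=160 to 325, where I predicted it. I go down and pinch.

Emit:
{"op": "servo_tool", "data": {"motion": [[-0.4, 0, 0.03, 0, 0, 0, 0], [-0.4, 0, 0.06, 0, 0, 0, 0], [-0.4, 0, 0.085, 0, 0, 0, 0], [-0.4, 0, 0.105, 0, 0, 0, 0], [-0.4, 0, 0.105, 0, 0, 0, 0], [-1, 0, 0.105, 0, 0, 0, 0], [-1, 0, 0.105, 0, 0, 0, 0], [-1, 0, 0.105, 0, 0, 0, 0], [-1, 0, 0.105, 0, 0, 0, 0]], "grip_force": 35}}

```text
clock: 3.02
eef_pos: [483.5, -4.8, 86.0]
tcp_rot: [-1.57, -0.001, 0.132]
contact_force: [-0.0, 6.7, -2.2]
opening: 0.124
```

```bash
python3 - <<'E'
import numpy as np
# arc of bar (relative to start), case x ahead/up, radius from hinge (-240,+7.5)
for t in np.arange(0,1.30,0.08):
    a=-240*np.cos(t)+7.5*np.sin(t)+240; b=240*np.sin(t)+7.5*np.cos(t)-7.5
    print(round(t,2),round(a/1000,4),round(-b/1000,4))
E
```

```text
0.0 0.0 -0.0
0.08 0.0014 -0.0192
0.16 0.0043 -0.0381
0.24 0.0087 -0.0568
0.32 0.0145 -0.0751
0.4 0.0219 -0.0929
0.48 0.0306 -0.11
0.56 0.0406 -0.1263
0.64 0.052 -0.1418
0.72 0.0645 -0.1564
0.8 0.0782 -0.1699
0.88 0.0929 -0.1823
0.96 0.1085 -0.1934
1.04 0.125 -0.2033
1.12 0.1422 -0.2118
1.2 0.16 -0.2189
1.28 0.1784 -0.2246
```

Emit:
{"op": "servo_tool", "data": {"motion": [[-1, 0, -0.01, 0, 0, 0, 0], [-1, 0.0014, -0.0192, 0, 0, 0, 0], [-1, 0.0043, -0.038, 0, 0, 0, 0], [-1, 0.0087, -0.057, 0, 0, 0, 0], [-1, 0.0145, -0.075, 0, 0, 0, 0], [-1, 0.0219, -0.093, 0, 0, 0, 0], [-1, 0.0306, -0.11, 0, 0, 0, 0]]}}

```text
clock: 3.9
eef_pos: [512.2, -0.9, 195.6]
tcp_rot: [-1.569, 0.002, 0.133]
contact_force: [-0.1, 4.4, -8.5]
opening: 0.122
```

Emit:
{"op": "servo_tool", "data": {"motion": [[-1, 0.01, -0.0163, 0, 0, 0, 0], [-1, 0.0214, -0.0318, 0, 0, 0, 0], [-1, 0.0339, -0.0464, 0, 0, 0, 0], [-1, 0.0476, -0.06, 0, 0, 0, 0], [-1, 0.0623, -0.0723, 0, 0, 0, 0], [-1, 0.0779, -0.0834, 0, 0, 0, 0], [-1, 0.0944, -0.0933, 0, 0, 0, 0], [-1, 0.1116, -0.1018, 0, 0, 0, 0], [-1, 0.1294, -0.1089, 0, 0, 0, 0], [-1, 0.141, -0.1125, 0, 0, 0, 0], [-1, 0.141, -0.1125, 0, 0, 0, 0]]}}

```text
clock: 5.28
eef_pos: [653.9, 18.6, 311.2]
tcp_rot: [-1.569, -0.003, 0.133]
contact_force: [-3.7, 6.7, 13.3]
opening: 0.123
```

```bash
python3 - <<'E'
from h import *
np.set_printoptions(precision=1,suppress=True)
s=r.sense();print(s['eef_pos'],s['contact_force'])
ims=[]
C={}
for n in('top','side'):
    f=r.grab_frame(n);ims.append(f);C[n]=cam(n)
    for k in blobs(f,(0,140,60),(6,255,255),6)[:4]:
        m=cv2.minAreaRect(k);print(n,m)
    if n=='top':t=f[120:345,160:460]
    else:sd=f[60:285,200:500]
cv2.imwrite('pics/open1.png',np.vstack([cv2.resize(t,(400,300)),cv2.resize(sd,(400,300))])[:,:,::-1])
E
```

```text
[653.9  18.6 311.2] [-3.7  6.7 13.3]
top ((235.0, 206.0), (4.0, 4.0), 90.0)
side ((319.3800048828125, 161.8400115966797), (9.0, 5.199999809265137), 53.13010025024414)
```

View pics/open1.png

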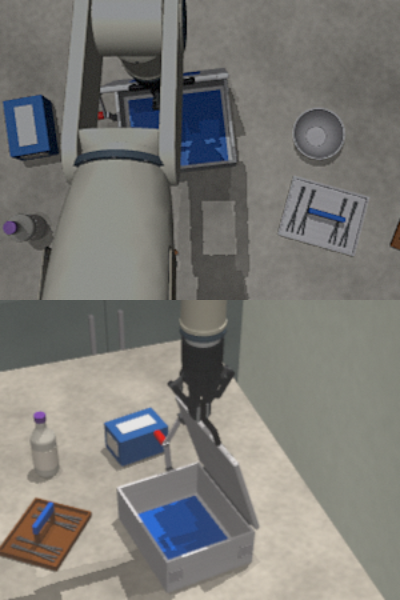

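The lid is open about 72° (side crop), with the tool on the bar. The red knob is above the left rim at side px (319,162). Now I release and move to the knob.

Emit:
{"op": "servo_tool", "data": {"motion": [[-0.5, 0, 0, 0, 0, 0, 0], [-0.5, 0, 0, 0, 0, 0, 0], [-0.5, 0, 0, 0, 0, 0, 0], [-0.5, 0, -0.02, 0, 0, 0, 0], [-0.5, 0, -0.05, 0, 0, 0, 0], [-0.5, -0.02, -0.08, 0, 0, 0, 0], [-0.7, -0.08, -0.09, 0, 0, 0, 0], [-1, -0.13, -0.09, 0, 0, 0, 0]]}}

```text
clock: 6.38
eef_pos: [523.1, -0.4, 398.5]
tcp_rot: [-1.571, -0.001, 0.133]
contact_force: [0.9, -0.5, 0.2]
opening: -0.002
```

```bash
python3 - <<'E'
from h import *
np.set_printoptions(precision=1,suppress=True)
C={n:cam(n) for n in('top','side')}
for n in C:
    f=r.grab_frame(n);cv2.imwrite(f'pics/{n}2.png',f[:,:,::-1])
    for k in blobs(f,(0,140,60),(6,255,255),6)[:4]:
        m=cv2.minAreaRect(k);o,d=ray(C[n],m[0]);print(n,m,'at case y~',plane(C[n],m[0],157))
    print('pred ends',proj(C[n],case(23,141,157)),proj(C[n],case(23,181,157)))
    print('pred bar',[proj(C[n],case(100-240*np.cos(1.25)+7,y,90+240*np.sin(1.25)+2.4)) for y in(-55,55)])
print(r.sense()['eef_pos'],case(-45,168,150))
go(case(-45,168,300),[-np.pi/2,0,YAW])
E
```

```text
pred ends [238.1 205.1] [223.8 206.7]
pred bar [array([304., 180.]), array([258.9, 185. ])]
side ((319.2500305175781, 161.75001525878906), (8.485280990600586, 4.949747562408447), 45.0) at case y~ [624.2 183.  157. ]
pred ends [322.8 167.2] [316.9 159.5]
pred bar [array([359.4, 158.2]), array([339.5, 134.8])]
[520.5  -0.7 398.4] [555.1 173.2 150. ]
go [0.0573, 0.0983, 0.1679] [0.001, -0.005, -0.005]
```

Emit:
{"op": "servo_tool", "data": {"motion": [[-1, 0.02, 0, 0.05, 0, 0, 0], [-1, 0.04, 0, 0.1, 0, 0, -0.7], [-1, 0.057, 0.02, 0.15, 0, 0, -1.4], [-1, 0.057, 0.06, 0.168, 0, 0, -2], [-1, 0.057, 0.11, 0.168, 0, 0, -2], [-1, 0.057, 0.16, 0.168, 0, 0, -2], [-1, 0.057, 0.21, 0.168, 0, 0, -2], [-1, 0.057, 0.24, 0.168, 0, 0, -2], [-1, 0.057, 0.255, 0.168, 0, 0, -2], [-1, 0.057, 0.255, 0.168, 0, 0, -2]]}}

```text
clock: 7.72
eef_pos: [558.8, 173.9, 142.1]
tcp_rot: [-1.571, -0.348, 0.133]
contact_force: [-0.0, -1.3, 0.6]
opening: 0.001
```

```bash
python3 - <<'E'
from h import *
s=r.sense();print(s['eef_pos'],s['tcp_rot'],s['contact_force'])
f=r.grab_frame('wrist');cv2.imwrite('pics/w3.png',f[:,:,::-1])
for x in(0,20,30):
    go(case(x,168,143),s['tcp_rot'])
E
```

```text
[558.75052925 173.92984458 142.11466735] [-1.57118187 -0.34771727  0.13275117] [-0.02514225 -1.34631649  0.55622259]
go [0.0381, 0.0142, -0.0004] [-0.002, -0.0, 0.01]
go [0.0569, 0.021, -0.0003] [-0.002, -0.0, 0.01]
go [0.0663, 0.0244, -0.0003] [-0.002, -0.0, 0.01]
```

View pics/w3.png

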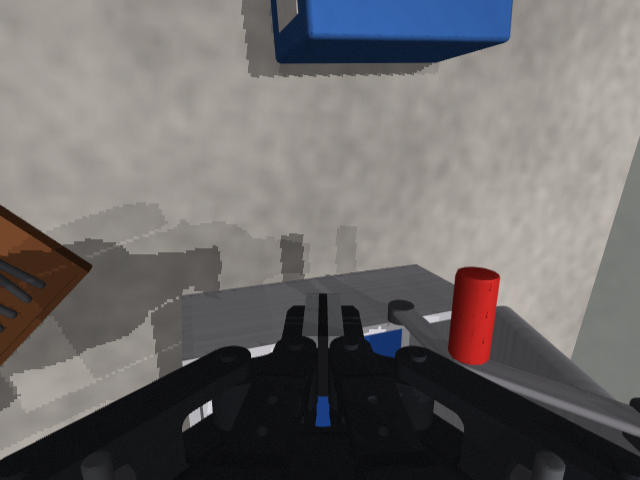

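The knob is at (473,315), with the closed fingertips at (323,305) facing it and overlapping in y. Next is a slow push along case +x.

Emit:
{"op": "servo_tool", "data": {"motion": [[-1, 0.012, 0.0045, 0, 0, 0, 0], [-1, 0.024, 0.009, 0, 0, 0, 0], [-1, 0.034, 0.0125, 0, 0, 0, 0], [-1, 0.042, 0.0155, 0, 0, 0, 0], [-1, 0.05, 0.0185, 0, 0, 0, 0], [-1, 0.057, 0.021, 0, 0, 0, 0]]}}

```text
clock: 8.52
eef_pos: [618.4, 181.8, 141.8]
tcp_rot: [-1.571, -0.347, 0.133]
contact_force: [-4.3, 1.1, -2.4]
opening: 0.0
```

Emit:
{"op": "servo_tool", "data": {"motion": [[-1, 0.005, 0.002, 0, 0, 0, 0], [-1, 0.009, 0.0035, 0, 0, 0, 0]]}}

```text
clock: 8.78
eef_pos: [627.9, 183.0, 141.4]
tcp_rot: [-1.571, -0.347, 0.133]
contact_force: [-4.3, -0.7, -2.6]
opening: 0.006
```

```bash
python3 - <<'E'
from h import *
s=r.sense();print(s['eef_pos'],s['contact_force'])
n='side';f=r.grab_frame(n);c=cam(n)
for k in blobs(f,(0,140,60),(6,255,255),6)[:4]:
    print(cv2.minAreaRect(k))
for p in((23,157),(48,155),(59,151)): print(p,proj(c,case(p[0],161,p[1])))
E
```

```text
[627.9465304  183.02828288 141.43046194] [-4.32034238 -0.73159788 -2.57506505]
((326.576904296875, 160.11537170410156), (9.707253456115723, 4.714951515197754), 56.3099365234375)
(23, 157) [319.80094787 163.33838102]
(48, 155) [327.57839772 161.56852527]
(59, 151) [330.97171698 161.65195257]
```

Emit:
{"op": "servo_tool", "data": {"motion": [[-1, 0.004, 0.0015, 0, 0, 0, 0], [-1, 0.008, 0.003, 0, 0, 0, 0], [-1, 0.008, 0.003, 0, 0, 0, 0]]}}

```text
clock: 9.2
eef_pos: [637.5, 184.5, 142.5]
tcp_rot: [-1.571, -0.35, 0.133]
contact_force: [-2.4, -1.5, -2.2]
opening: 0.002
```

Emit:
{"op": "servo_tool", "data": {"motion": [[-1, 0.003, 0.001, 0, 0, 0, 0], [-1, 0.005, 0.002, 0, 0, 0, 0], [-1, 0.005, 0.002, 0, 0, 0, 0]]}}

```text
clock: 9.57
eef_pos: [640.6, 184.8, 141.5]
tcp_rot: [-1.571, -0.346, 0.133]
contact_force: [-11.8, -0.5, 2.0]
opening: -0.004
```

```bash
python3 - <<'E'
from h import *
s=r.sense();print(s['eef_pos'],s['contact_force'])
n='side';f=r.grab_frame(n);c=cam(n)
for k in blobs(f,(0,140,60),(6,255,255),6)[:4]:
    print(cv2.minAreaRect(k))
E
```

```text
[640.63337131 184.80845391 141.48290292] [-11.75574038  -0.48968304   2.02255407]
((330.68963623046875, 160.22415161132812), (9.841852188110352, 4.456687927246094), 68.19859313964844)
```

Emit:
{"op": "servo_tool", "data": {"motion": [[-1, 0.002, 0.001, 0, 0, 0, 0], [-1, 0.003, 0.001, 0, 0, 0, 0], [-1, 0.003, 0.001, 0, 0, 0, 0]]}}

```text
clock: 10.0
eef_pos: [641.4, 184.9, 141.2]
tcp_rot: [-1.572, -0.341, 0.133]
contact_force: [-26.7, -1.0, 13.3]
opening: 0.001
```

Emit:
{"op": "servo_tool", "data": {"motion": [[-1, -0.02, -0.0075, 0, 0, 0, 0], [-1, -0.06, -0.022, 0, 0, 0, 0], [-1, -0.09, -0.05, 0, 0, 0, 0], [-1, -0.11, -0.11, 0, 0, 0, 0], [-1, -0.13, -0.17, 0, 0, 0, 0]]}}

```text
clock: 10.62
eef_pos: [467.7, 162.1, 258.6]
tcp_rot: [-1.57, -0.352, 0.133]
contact_force: [1.5, 0.6, 1.3]
opening: -0.005
```

```bash
python3 - <<'E'
from h import *
s=r.sense();print(s['eef_pos'],s['tcp_rot'],s['contact_force'])
n='side';f=r.grab_frame(n);c=cam(n)
for k in blobs(f,(0,140,60),(6,255,255),6)[:4]:
    print(cv2.minAreaRect(k))
g=[cv2.resize(f[60:260,220:440],(440,400)),cv2.resize(r.grab_frame('top')[150:290,200:360],(457,400))]
cv2.imwrite('pics/lock.png',np.hstack(g)[:,100:900,::-1])
go([424,-325,180],[-np.pi/2,0,-0.256])
E
```

```text
[467.74632092 162.12529974 258.57612411] [-1.56991485 -0.35218048  0.13260108] [1.45816086 0.60338945 1.25063795]
((329.9800109863281, 160.1400146484375), (9.0, 5.0), 53.13010025024414)
go [-0.131, 0.038, -0.4778] [-0.42, 2.204, 2.037]
```

View pics/lock.png

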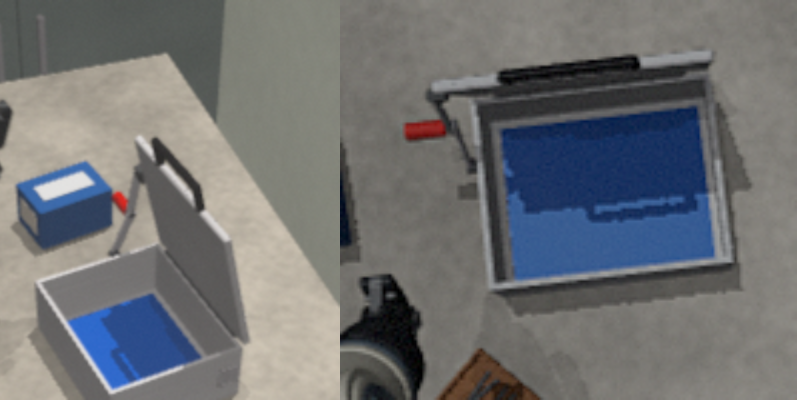

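The stay is locked: after I withdrew, the knob stays at side px 330 and the lid stands. Next I hover over the tray.

Emit:
{"op": "servo_tool", "data": {"motion": [[-0.2, -0.011, 0, -0.04, -0.03, 0.2, 0.2], [-0.2, -0.022, 0, -0.08, -0.07, 0.4, 0.4], [-0.2, -0.033, 0.003, -0.12, -0.1, 0.6, 0.6], [-0.2, -0.044, 0.006, -0.16, -0.14, 0.8, 0.8], [-0.2, -0.055, 0.01, -0.2, -0.18, 1, 1], [-0.2, -0.066, 0.014, -0.24, -0.21, 1.2, 1.2], [-0.2, -0.077, 0.018, -0.28, -0.25, 1.4, 1.4], [-0.2, -0.088, 0.022, -0.32, -0.28, 1.6, 1.6], [-0.2, -0.1, 0.026, -0.36, -0.32, 1.8, 1.8], [-0.2, -0.112, 0.03, -0.4, -0.36, 2, 2], [-0.2, -0.122, 0.034, -0.44, -0.4, 2.1, 2], [-0.2, -0.131, 0.038, -0.478, -0.42, 2.2, 2.04]], "grip_force": 100}}

```text
clock: 12.22
eef_pos: [422.7, -329.1, 175.6]
tcp_rot: [-1.58, 0.008, -0.257]
contact_force: [-0.4, -0.2, -0.2]
opening: 0.403
```

Emit:
{"op": "servo_tool", "data": {"motion": [[-0.2, 0, 0, 0, 0, 0, 0], [-0.2, 0, 0, 0, 0, 0, 0]]}}

```text
clock: 12.48
eef_pos: [422.1, -326.6, 175.7]
tcp_rot: [-1.578, 0.009, -0.257]
contact_force: [0.2, 0.3, 0.4]
opening: 0.403
```

```bash
python3 - <<'E'
from h import *
np.set_printoptions(precision=1,suppress=True)
s=r.sense();print(s['eef_pos'],s['tcp_rot'],s['opening'])
f=r.grab_frame('wrist');cv2.imwrite('pics/w4.png',f[:,:,::-1])
c=cam('wrist',s)
for k in blobs(f,(100,120,60),(125,255,255),300)[:2]:
    m=cv2.minAreaRect(k);b=cv2.boxPoints(m);print(m)
    for p in b:print(p,plane(c,p,64))
    print('c',plane(c,m[0],62))
ct=cam('top')
P=[plane(ct,(200+x/2.857,150+y/2.857),90) for x,y in((153,289),(394,263))]
print('case front',P,sum(P)/2,'exp',case(-100,0,90))
E
```

```text
[ 422.1 -326.6  175.7] [-1.6  0.  -0.3] 0.4027435140918527
((333.393310546875, 231.50645446777344), (16.932151794433594, 117.148193359375), 0.9391909241676331)
[324.  289.9] [ 412.1 -364.3   64. ]
[325.9 172.8] [ 434.7 -283.2   64. ]
[342.8 173.1] [ 445.5 -286.2   64. ]
[340.9 290.2] [ 424.  -367.6   64. ]
c [ 429.5 -324.    62. ]
case front [array([503.4, 119.1,  90. ]), array([ 535.1, -126.1,   90. ])] [519.2  -3.5  90. ] exp [522.9  -0.6  90. ]
```

View pics/w4.png

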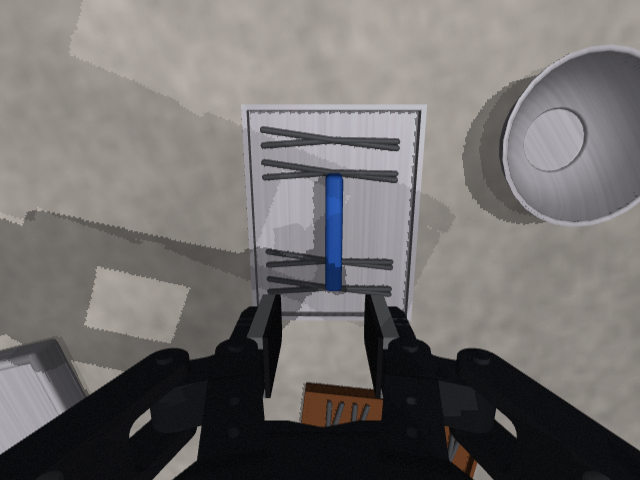

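The steel tray is below with its blue bar at (333,231), so the choice holds. Descending to grasp.

```bash
python3 - <<'E'
from h import *
go([429,-325,35],[-np.pi/2,0,-.27])
E
```

```text
go [0.0077, 0.1407, 0.0039] [0.044, 0.082, -0.054]
```

Emit:
{"op": "servo_tool", "data": {"motion": [[-0.2, 0.0077, 0.02, 0.003, 0.04, 0.08, -0.05], [-0.2, 0.0077, 0.05, 0.003, 0.04, 0.08, -0.05], [-0.2, 0.0077, 0.08, 0.003, 0.04, 0.08, -0.05], [-0.2, 0.0077, 0.11, 0.003, 0.04, 0.08, -0.05], [-0.2, 0.0077, 0.13, 0.004, 0.04, 0.08, -0.05], [-0.2, 0.0077, 0.14, 0.004, 0.04, 0.08, -0.05], [-0.2, 0.0077, 0.14, 0.004, 0.04, 0.08, -0.05], [-1, 0.0077, 0.14, 0.004, 0.04, 0.08, -0.05], [-1, 0.0077, 0.14, 0.004, 0.04, 0.08, -0.05], [-1, 0.0077, 0.14, 0.004, 0.04, 0.08, -0.05], [-1, 0.0077, 0.14, 0.004, 0.04, 0.08, -0.05], [-1, 0.0077, 0.14, 0.004, 0.04, 0.08, -0.05]]}}

```text
clock: 14.02
eef_pos: [429.2, -325.6, 36.9]
tcp_rot: [-1.572, -0.0, -0.27]
contact_force: [0.0, 1.7, 4.9]
opening: 0.122
```

Emit:
{"op": "servo_tool", "data": {"motion": [[-1, 0, -0.01, 0, 0, 0, 0], [-1, 0, -0.03, 0, 0, 0, 0], [-1, 0, -0.06, 0, 0, 0, 0], [-1, 0, -0.1, 0, 0, 0, 0], [-1, 0, -0.14, 0, 0, 0, 0], [-1, 0, -0.18, 0, 0, 0, 0], [-1, 0, -0.22, 0, 0, 0, 0], [-1, 0, -0.24, 0, 0, 0, 0], [-1, 0, -0.24, 0, 0, 0, 0]]}}

```text
clock: 15.15
eef_pos: [429.0, -325.4, 277.1]
tcp_rot: [-1.572, -0.001, -0.27]
contact_force: [0.4, -0.2, -9.6]
opening: 0.12
```

```bash
python3 - <<'E'
from h import *
s=r.sense();print(s['eef_pos'],s['tcp_rot'],s['opening'],s['contact_force'],s['wrist_torque'])
a=np.radians(25)
# tilted TCP: tcp is 33 above underside in tray frame (grip 52, TCP 19 below)
def tcp(xf,zf,a,h=36): return xf+70*np.cos(a)-h*np.sin(a), zf+70*np.sin(a)+h*np.cos(a)
x,z=tcp(-82,6,a);print(x,z)
go(case(x,0,z+170,(621,11)),[-np.pi/2,0,YAW])
R=Ro.from_euler('z',YAW)*Ro.from_euler('y',-a)*Ro.from_euler('x',-np.pi/2)
go(case(x,0,z+170,(621,11)),R.as_euler('xyz'))
E
```

```text
[ 429.03469037 -325.37588062  277.0511674 ] [-1.57231671e+00 -9.02507028e-04 -2.70206943e-01] 0.1202109291017717 [ 0.37934103 -0.16614813 -9.56628552] [ 0.0103301  -0.02125642  0.02841446]
-33.77271233009968 68.21035865516836
go [0.0641, 0.0383, 0.3622] [0.01, -2.31, 0.003]
go [0.0641, 0.0383, 0.3622] [0.513, -2.271, -2.462]
```

```bash
python3 - <<'E'
from h import *
a=np.radians(25);R=Ro.from_euler('z',YAW)*Ro.from_euler('y',-a)*Ro.from_euler('x',-np.pi/2)
go(case(-64,0,68+155,(621,11)),R.as_euler('xyz'))
E
```

```text
go [0.0363, 0.0536, 0.3504] [0.513, -2.271, -2.462]
```

Emit:
{"op": "servo_tool", "data": {"motion": [[-1, 0.003, 0, 0.03, 0.04, -0.2, -0.2], [-1, 0.006, 0, 0.06, 0.09, -0.4, -0.4], [-1, 0.01, 0, 0.09, 0.14, -0.6, -0.65], [-1, 0.013, 0, 0.12, 0.18, -0.8, -0.85], [-1, 0.016, 0, 0.15, 0.22, -1, -1.1], [-1, 0.019, 0.005, 0.18, 0.27, -1.2, -1.3], [-1, 0.022, 0.01, 0.21, 0.32, -1.4, -1.5], [-1, 0.025, 0.018, 0.24, 0.36, -1.6, -1.75], [-1, 0.028, 0.026, 0.27, 0.4, -1.8, -1.95], [-1, 0.031, 0.035, 0.3, 0.44, -2, -2.15], [-1, 0.034, 0.045, 0.33, 0.48, -2.15, -2.3], [-1, 0.0363, 0.0536, 0.3504, 0.51, -2.27, -2.46]]}}

```text
clock: 16.65
eef_pos: [555.2, 4.0, 219.1]
tcp_rot: [-1.569, -0.43, 0.133]
contact_force: [0.6, -0.1, -8.7]
opening: 0.119
```

Emit:
{"op": "servo_tool", "data": {"motion": [[-1, 0, 0, 0, 0, 0, 0], [-1, 0, 0, 0, 0, 0, 0]]}}

```text
clock: 16.9
eef_pos: [556.1, 2.6, 220.6]
tcp_rot: [-1.569, -0.431, 0.132]
contact_force: [0.8, -0.1, -7.9]
opening: 0.123
```

```bash
python3 - <<'E'
from h import *
s=r.sense();print(s['eef_pos'],s['tcp_rot'],s['opening'],s['contact_force'],s['wrist_torque'])
go(case(-34,0,68+60,(621,11)),s['tcp_rot']);go(case(-34,0,68+12,(621,11)),s['tcp_rot'])
f=r.grab_frame('side');cv2.imwrite('pics/s5.png',cv2.resize(f[60:300,220:420],(500,600))[:,:,::-1])
E
```

```text
[556.0641614    2.62794183 220.58305959] [-1.56903741 -0.43096525  0.1321242 ] 0.12330655190320386 [ 0.7954972  -0.13107652 -7.9469679 ] [-0.11272079  0.90588428  0.02093515]
go [-0.0101, 0.0973, -0.0005] [0.0, 0.0, 0.0]
go [-0.0301, 0.1409, -0.0005] [0.0, 0.0, 0.0]
```

View pics/s5.png

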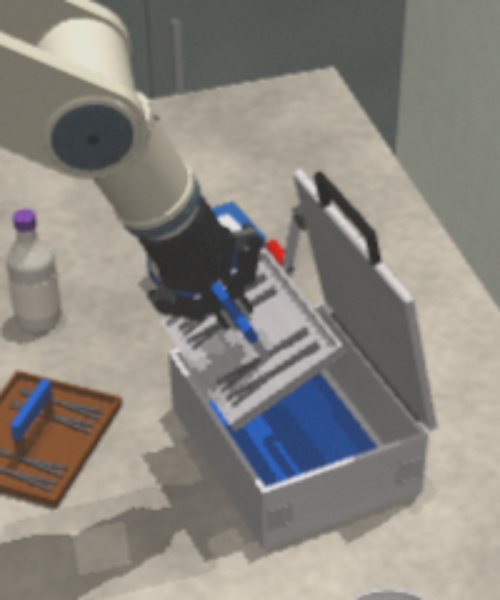

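The side view shows the tray held above the case with its front edge low, its back raised about 25° and the yaw aligned. Lowering now.

Emit:
{"op": "servo_tool", "data": {"motion": [[-1, 0.01, 0.01, 0, 0, 0, 0], [-1, 0.016, 0.025, 0, 0, 0, 0], [-1, 0.0103, 0.049, 0, 0, 0, 0], [-1, 0, 0.073, 0, 0, 0, 0], [-1, -0.01, 0.097, 0, 0, 0, 0], [-1, -0.017, 0.112, 0, 0, 0, 0], [-1, -0.023, 0.126, 0, 0, 0, 0], [-1, -0.0275, 0.1355, 0, 0, 0, 0], [-1, -0.03, 0.141, 0, 0, 0, 0], [-1, -0.03, 0.141, 0, 0, 0, 0]]}}

```text
clock: 18.2
eef_pos: [589.1, 7.2, 81.1]
tcp_rot: [-1.569, -0.434, 0.132]
contact_force: [-0.9, -0.4, -8.6]
opening: 0.125
```

Emit:
{"op": "servo_tool", "data": {"motion": [[-1, -0.001, 0.0025, 0, 0, 0, 0], [-1, -0.0021, 0.0045, 0, 0, 0, 0], [-1, -0.003, 0.0063, 0, 0, 0, 0], [-1, -0.003, 0.0063, 0, 0, 0, 0]]}}

```text
clock: 18.7
eef_pos: [588.9, 7.2, 74.2]
tcp_rot: [-1.569, -0.434, 0.132]
contact_force: [-0.4, -0.3, -7.8]
opening: 0.122
```

Emit:
{"op": "servo_tool", "data": {"motion": [[-1, -0.001, 0.0018, 0, 0, 0, 0], [-1, -0.0017, 0.0036, 0, 0, 0, 0], [-1, -0.0017, 0.0036, 0, 0, 0, 0]]}}

```text
clock: 19.08
eef_pos: [588.8, 7.2, 70.1]
tcp_rot: [-1.569, -0.434, 0.132]
contact_force: [0.2, -0.6, -8.3]
opening: 0.122
```

Emit:
{"op": "servo_tool", "data": {"motion": [[-1, -0.0008, 0.0018, 0, 0, 0, 0], [-1, -0.0008, 0.0018, 0, 0, 0, 0]]}}

```text
clock: 19.32
eef_pos: [589.4, 7.2, 68.6]
tcp_rot: [-1.57, -0.435, 0.132]
contact_force: [-0.5, -0.3, -4.7]
opening: 0.123
```

The front edge has touched down: the force went from -8 N to -4.7 N at the predicted height. Pivoting about it slowly.

Emit:
{"op": "servo_tool", "data": {"motion": [[-1, 0.0009, 0.0018, 0, 0, 0, 0.15], [-1, 0.0018, 0.0037, 0, 0, 0, 0.3], [-1, 0.0027, 0.0056, 0, 0, 0, 0.45], [-1, 0.0035, 0.0075, 0, 0, 0, 0.6], [-1, 0.0042, 0.0095, 0, 0, 0, 0.75], [-1, 0.0049, 0.0114, 0, 0, 0, 0.9], [-1, 0.0056, 0.0134, 0, 0, 0, 1.05], [-1, 0.0061, 0.0154, 0, 0, 0, 1.2], [-1, 0.0067, 0.0174, 0, 0, 0, 1.35], [-1, 0.0072, 0.0194, 0, 0, 0, 1.5], [-1, 0.0076, 0.0214, 0, 0, 0, 1.65], [-1, 0.008, 0.0234, 0, 0, 0, 1.8]]}}

```text
clock: 20.82
eef_pos: [606.3, 9.5, 50.4]
tcp_rot: [-1.57, -0.119, 0.133]
contact_force: [-0.8, -1.6, -3.2]
opening: 0.122
```

```bash
python3 - <<'E'
from h import *
s=r.sense();print(s['eef_pos'],s['tcp_rot'],s['contact_force'],s['wrist_torque'])
p=np.array([-70,36.9])
for d in(1,2,3,4,5,6,7,7.5):
    f=np.radians(d);c,n=np.cos(f),np.sin(f);print(d,np.round((p-np.array([[c,-n],[n,c]])@p)/1000,4))
E
```

```text
[606.28392909   9.46468916  50.44646562] [-1.56968604 -0.11869687  0.13269359] [-0.83703617 -1.60627927 -3.21277602] [-0.36823158  0.4476444  -0.04113199]
1 [0.0006 0.0012]
2 [0.0012 0.0025]
3 [0.0018 0.0037]
4 [0.0024 0.005 ]
5 [0.0029 0.0062]
6 [0.0035 0.0075]
7 [0.004  0.0088]
7.5 [0.0042 0.0095]
```

Emit:
{"op": "servo_tool", "data": {"motion": [[-1, 0.0006, 0.0012, 0, 0, 0, 0.1], [-1, 0.0012, 0.0025, 0, 0, 0, 0.2], [-1, 0.0018, 0.0037, 0, 0, 0, 0.3], [-1, 0.0024, 0.005, 0, 0, 0, 0.4], [-1, 0.0029, 0.0062, 0, 0, 0, 0.5], [-1, 0.0033, 0.0069, 0, 0, 0, 0.55], [-1, 0.0035, 0.0075, 0, 0, 0, 0.6], [-1, 0.0035, 0.0075, 0, 0, 0, 0.6]]}}

```text
clock: 21.82
eef_pos: [610.5, 10.1, 43.5]
tcp_rot: [-1.57, -0.015, 0.133]
contact_force: [1.2, -1.6, -2.1]
opening: 0.121
```

Emit:
{"op": "servo_tool", "data": {"motion": [[-1, 0.0003, 0.0006, 0, 0, 0, 0.05], [-1, 0.0005, 0.001, 0, 0, 0, 0.08], [-1, 0.0005, 0.001, 0, 0, 0, 0.08]]}}

```text
clock: 22.2
eef_pos: [610.7, 10.1, 42.9]
tcp_rot: [-1.57, -0.001, 0.133]
contact_force: [-2.3, -3.1, 4.3]
opening: 0.122
```

The tray is flat: z is at the expected 42.9 and the tilt is 0. Release and withdraw up and forward, away from the lid.

Emit:
{"op": "servo_tool", "data": {"motion": [[-0.7, 0, 0, 0, 0, 0, 0], [-0.5, 0, 0, 0, 0, 0, 0], [-0.4, 0, 0, 0, 0, 0, 0], [-0.4, 0, 0, 0, 0, 0, 0], [-0.4, 0, -0.015, 0, 0, 0, 0], [-0.4, -0.002, -0.04, 0, 0, 0, 0], [-0.4, -0.01, -0.08, 0, 0, 0, 0], [-0.4, -0.04, -0.12, 0, 0, 0, 0], [-0.4, -0.09, -0.16, 0, 0, 0, 0], [-0.4, -0.14, -0.2, 0, 0, 0, 0], [-0.4, -0.2, -0.22, 0, 0, 0, 0]], "grip_force": 20}}

```text
clock: 23.58
eef_pos: [415.4, -16.4, 263.8]
tcp_rot: [-1.57, -0.005, 0.133]
contact_force: [0.2, -0.6, 0.7]
opening: 0.298
```

```bash
python3 - <<'E'
from h import *
s=r.sense();print(s['clock'],s['eef_pos'],s['contact_force'])
ims=[r.grab_frame(n) for n in('top','side')]
for k in blobs(ims[1],(0,140,60),(6,255,255),6)[:2]:print(cv2.minAreaRect(k))
g=[cv2.resize(ims[1][60:300,220:440],(400,436)),cv2.resize(ims[0][130:330,150:420],(400,296))]
g[1]=cv2.copyMakeBorder(g[1],0,140,0,0,0)
cv2.imwrite('pics/fin.png',np.hstack(g)[:,:,::-1])
E
```

```text
23.575 [415.38716253 -16.36685238 263.84505754] [ 0.24629909 -0.55235722  0.6750036 ]
((329.7500305175781, 160.25001525878906), (8.485280990600586, 4.949747085571289), 45.0)
```

View pics/fin.png

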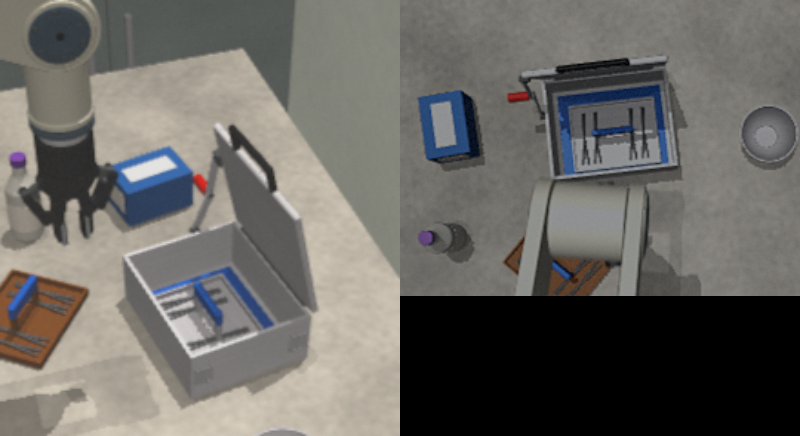

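The tray lies flat in the case, the lid is up with the stay locked, and the other items are in place. Handing in.

```bash
python3 -c "
from rig import r
print(r.sign_off())"
```

```text
the job is handed in; nothing more can be done
None
```

The job is done and handed in at about 23.6 s of the 72 s allowed.

- **Lid and stay:** I raised the lid by its handle bar to about 72° and released it. I then pushed the red knob through to its stop, where the push force rose to 27 N along x (about 30 N in all). After I withdrew, the knob stayed in the locked position (side px 330, predicted 331), and it was still there at the end.
- **Tray:** I set the steel tray's front edge on the case floor with the back edge raised about 25°. The force and height both showed the contact. I then pivoted it down slowly until it was flat; the gripper was level at the expected height when I released it.
- **Last pictures:** The lid stands unaided, the tray lies flat in the case, and the arm is clear of everything. The bottle, bowl and glove box look unmoved.

The only disagreement was in the case's position: two estimates differed by about 4 mm, well inside the tray's clearance. No check failed.

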